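# Garlic into the storage jar, lid screwed home

### The arm

A 6-joint arm with a two-finger parallel gripper is mounted at the origin on a cart in front of the work surface, level with it; the furniture and walls round the work are solid. World frame = base frame: x ahead of the robot, y to its left, z up, the work surface at z = 0. Lengths are in mm, angles in rad, forces in N, time in s.
With the tool pointing down it reaches from about 300 to 775 mm from the base axis. Payload 14.6 kg.
Tool frame: the origin (TCP) lies at the very end of the fingers, on their centre line; the grasp point (between the pads) lies 19 mm behind it; z points along the fingers, y is the line along which they close (so a half turn about z gives the same grasp; the last joint's range is limited). The gripper opens to 94 mm and grips with 3 to 60 N. Pads are 16 mm wide; open, the fingers measure 119 mm over their backs; the gripper's body (75 mm by 177 mm) begins 78 mm behind the grasp point.
Start: joints at [-1.254, 0.3, 1.521, -0, 1.321, -0.067], TCP at [205.938, -509.979, 205.446] pointing down, gripper open.
Joint ranges: [-3.03, 3.03], [-0.79, 2.21], [0.23, 2.52], [-1.04, 4.18], [0, 3.07], [-2.55, 2.55]. Speed limits (rad/s): [2.22, 2.22, 2.57, 3.14, 3.14, 3.14].

### API

Orientations are given as [roll, pitch, yaw] about the fixed x, y, z axes, in that order (R = Rz(yaw) Ry(pitch) Rx(roll)).
In Python, from cell import manip, camera, get_calibration gives the robot as it stands.
- The arm moves only by the tool arm_command, never from a script. Its argument "targets" is a list of rows, each an object of numbers: "hand": the opening, from -1 (shut) to 1 (fully open), so that 0 is half open; "x", "y", "z": the shift along the tool's x, y, z in m; "yaw": the turn about the tool's z in rad. In form: [{"hand": .., "x": .., "y": .., "z": .., "yaw": ..}, ...]. A call has 1 to 10 rows; each row shifts and turns the commanded pose from where the row before left it, along the tool's axes as they then stand; what a row does not reach is not made up. A row lasts 1/10 s, in which the tool goes at most 50 mm and 8.59 degrees, less where a joint would pass 70% of its speed; a pose out of reach is approached as far as the arm can. A call is refused whole if a number of a shift passes 0.05 or a number of a turn 0.15, either way. A call with a gripper value outside its range is refused whole. The fingers move at their own pace and stop on an object; "newtons" is the grip in N (left out, the last holds). Time passes only in rows, so rows that do not move let the fingers close. It gives the time, the measured TCP pose, the force, the opening and the grip force at its end, in the units of the state.
- manip.read_state(): the state, without advancing time (a new reading comes with each control period).
- camera(name): name is "scene" or "top"; returns the picture (400x640x3 uint8, red, green, blue); there is no depth.
- get_calibration(name): a dict with "K" (3x3 intrinsics, pixels), "cam_to_world" (4x4, takes a point from camera to world coordinates). Camera axes: x right, y up, looking along -z (the intrinsics and any distortion apply to the point x, -y, -z); pixel columns grow to the right and rows downward; lengths in mm; the calibration is good to about 2 mm. A picture is of the moment at which its call begins. get_calibration takes no time and is no camera call.
- manip.sign_off(): hands the job in; it is judged then, once.
The state is a dict: "clock": time; "joints": joint angles; "qd": joint speeds; "effort": joint torques, N m; "eef_pos": TCP position; "eef_rot": TCP orientation; "wrist_force": force on the tool from outside, world axes, zero at the start; "moment": the same for the moment, N m; "finger_gap": finger opening in mm; "finger_force": force on a finger pad.
Only numpy, scipy, OpenCV 4.12 (cv2) and the standard library are available. Lean on these libraries where they do the work, as an engineer would, in place of code of your own. Each camera call takes 0.05 s, during which the arm holds its last target. There are 200 camera calls.

### The job

Put the garlic bulb into the glass storage jar, then close the jar with its blue screw lid: set the lid level on the neck, turn it back (counter-clockwise seen from above) until you feel it drop into the thread, then screw it forward (clockwise) until it stops, fully home. Leave the onion, tomato, lemon, pepper mill, spice jars and salt shaker standing where they are.

Things in the scene. Friction and masses are not known exactly. Their poses are not given: they have to be found in the camera images.
- jar: Clear glass jar, 104 mm high, body 100 mm across, standing in a black rubber grip 110 mm across, fixed to the worktop: it cannot turn or slide. Origin: centre of the underside, on the worktop; z up. Neck 84 mm across, 78 mm at the rim; mouth 70 mm clear; inner floor 12 mm up. The neck has a coarse four-start thread whose angle about z differs every time and is not given by the jar's orientation.
- jar_mouth (a point): Centre of the jar's mouth, at the rim, 104 mm above the underside. Thread below it, 94 mm across: each quarter turn has an upright stop, clockwise of it a gap 22 degrees wide, then a rib as far as the next stop. The lid's lugs drop through the gaps into channels under the ribs, which sink 5.5 mm clockwise.
- lid_center (a point): Blue screw lid with a white disc on top, right way up: skirt 103 mm across, 26 mm high; on it a grip bar 72 mm long, 20 wide, 26 high. This point: on the axis, 26 mm above the underside, at the foot of the bar; x along the bar, z up. Its height over the jar's underside: about 123 mm with the lugs on the ribs (128 on top of the stops), 115 mm dropped into the gaps, 109 mm screwed home.
- garlic_center (a point): Garlic bulb, pale, 55 mm across and 55 mm high, at its centre, 27.5 mm above its underside.
- onion_center (a point): Red onion, 84 x 81 x 82 mm, bystander; its centre, 41 mm above its underside.
- tomato_center (a point): Red tomato, 65 mm across, 66 mm high, bystander; its centre, 33 mm above its underside.
- lemon_center (a point): Yellow lemon, 75 (along x) x 58 x 59 mm, bystander; its centre, 29.5 mm above its underside.
- pepper_mill: Dark wooden pepper mill, 58 mm across, 170 mm high, bystander; origin at the centre of its underside.
- spice_green: Spice jar with red cap and green label, 45 mm across, 106 mm high, bystander; origin at the centre of its underside.
- spice_dark: Spice jar with red cap and dark label, 45 mm across, 106 mm high, bystander; origin at the centre of its underside.
- salt_shaker: Glass salt shaker with grey top, 44 mm across, 90 mm high, bystander; origin at the centre of its underside.
- lid: The same lid, 0.16 kg; origin at the centre of its underside. Four lugs inside the skirt, 90 degrees apart. Turned counter-clockwise from above it drops within a quarter turn and meets a stop; from there clockwise 69 degrees (1.2 rad) to the lower stop. Clockwise before the drop it jams. It turns easily, sinks by its own weight if the bar is held with 4 to 8 mm of play, and stays where left.
Mind the look-alikes: they are no part of the job. Of the things shaped like the lid, the blue one is meant.

How it is judged (in metres and radians):
On the way, in this order (a step that is already met when the one before it is completed fails the run):
1. the garlic lies inside the jar (horizontal distance between garlic_center and jar_mouth below 0.035 m and z of garlic_center in the frame of jar below 0.08 m), for 0.2 s.
2. the lid has dropped into the thread (its centre within 117 mm of the jar's underside) (all of step 1 and horizontal distance between lid_center and jar_mouth below 0.005 m and angle between lid_center's own z axis and vertical below 0.06 rad and z of lid_center in the frame of jar below 0.117 m), for 0.1 s.
At the end, for the whole second after the job is handed in: The garlic lies inside the jar (centre within 35 mm of the axis and below 80 mm) and the lid is screwed home: centre within 5 mm of the jar's axis and at most 110.5 mm above the jar's underside (109 mm is fully home), level within 0.06 rad, at rest (all of step 1 and horizontal distance between lid_center and jar_mouth below 0.005 m and angle between lid_center's own z axis and vertical below 0.06 rad and z of lid_center in the frame of jar between 0.105 and 0.1105 m and linear speed of lid below 0.02 m/s); the robot touches nothing.
It fails at once if onion, tomato or lemon moved by more than 40 mm (distance of any of onion_center, tomato_center, lemon_center from where it was at the start of the episode above 0.04 m).
It fails at once if pepper mill, spice jar or salt shaker moved by more than 40 mm or tipped over (distance of any of pepper_mill, spice_green, spice_dark, salt_shaker from where it was at the start of the episode above 0.04 m or angle between any of pepper_mill, spice_green, spice_dark, salt_shaker's own z axis and vertical above 0.5 rad).
It also fails if it takes over 64 s, if anything falls off the work surface, if the arm or the gripper's body presses on something with over 40 N, if the wrist force passes 120 N, or if a joint passes its speed limit or range.

## Working session

There is one attempt and no reset: what is moved stays moved. The work goes in short steps, Python scripts to look and compute and a tool call to move; the robot and the scene stay as the last step left them, time stands still between calls to the robot, and variables do not carry over. Pictures are saved under pics/ and viewed, at most 10 in all, crops included, and the job is handed in when it is done.

Besides the shell and the picture viewer there is one more tool, called after "Call:" as name(argument=value, ...), one argument or row to a line, values as JSON. arm_command: Moves the arm, as the interface text tells. Its arguments: {"type":"object","properties":{"targets":{"type":"array"},"newtons":{"type":"number"}},"required":["targets"]}

```bash
mkdir -p pics; cat > h.py <<'E'
import numpy as np,cv2
from cell import manip,camera,get_calibration
def cal(n):
    c=get_calibration(n); return np.array(c["K"],float),np.array(c["cam_to_world"],float),c
def ray(n,u,v):
    K,T,_=cal(n); d=np.linalg.inv(K)@[u,v,1]; d=T[:3,:3]@[d[0],-d[1],-d[2]]; return T[:3,3],d
def at(n,u,v,z):
    o,d=ray(n,u,v); return o+d*(z-o[2])/d[2]
def proj(n,p):
    K,T,_=cal(n); q=T[:3,:3].T@(np.array(p,float)-T[:3,3]); q=K@[q[0],-q[1],-q[2]]; return q[:2]/q[2]
E
python3 - <<'E'
from h import *
for n in("scene","top"):
    im=camera(n); cv2.imwrite(f"pics/{n}0.png",im[:,:,::-1]); K,T,c=cal(n); print(n,c.keys(),K.round(1).tolist(),T.round(3).tolist())
print(manip.read_state())
E
```

```text
scene dict_keys(['K', 'cam_to_world']) [[407.1, 0.0, 309.8], [0.0, 407.1, 193.6], [0.0, 0.0, 1.0]] [[-0.812, 0.257, -0.524, -76.02], [-0.584, -0.37, 0.723, 746.766], [-0.008, 0.893, 0.451, 521.732], [0.0, 0.0, 0.0, 1.0]]
top dict_keys(['K', 'cam_to_world']) [[505.9, 0.0, 309.0], [0.0, 505.9, 197.8], [0.0, 0.0, 1.0]] [[0.009, 0.996, -0.09, 315.164], [-1.0, 0.009, 0.006, 38.715], [0.007, 0.09, 0.996, 1445.823], [0.0, 0.0, 0.0, 1.0]]
{'clock': 0.1, 'joints': array([-1.25359187e+00,  3.00400969e-01,  1.52153934e+00, -6.49525622e-06,
        1.32066736e+00, -6.66071554e-02]), 'qd': array([ 3.61218320e-04, -1.60815899e-03, -2.36224223e-03, -1.93635843e-03,
        1.48274696e-03, -2.22569168e-05]), 'effort': array([-3.27721118e-04, -5.32646656e+01, -3.53288162e+01,  7.09033920e-02,
        2.34648568e-02, -4.01061038e-05]), 'eef_pos': array([ 205.86995533, -509.76294333,  204.94244632]), 'eef_rot': array([-3.14057946e+00, -6.12802506e-05,  3.83813195e-01]), 'wrist_force': array([0.31287828, 0.98189634, 0.06236136]), 'moment': array([ 0.04978524,  0.03138823, -0.00309772]), 'finger_force': 0.0, 'finger_gap': 94.27225796753346}
```

View pics/scene0.png

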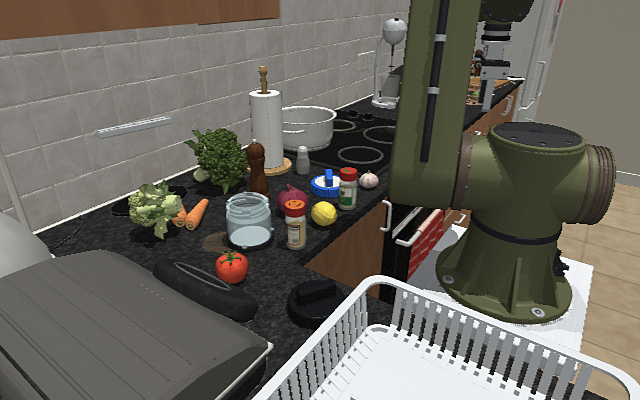

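View pics/top0.png

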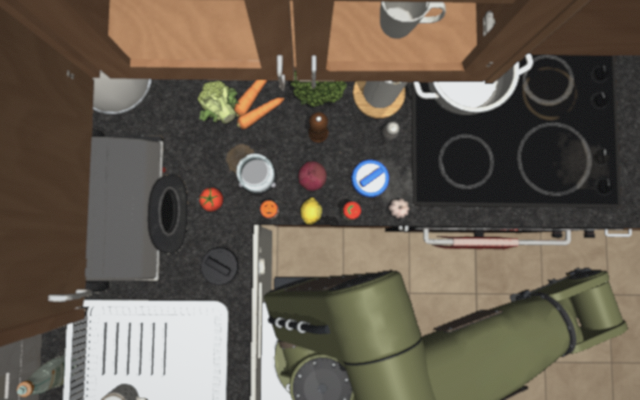

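The scene view shows the jar (248,220), the blue lid (327,184), the garlic (369,180) and a black lid at (313,300). In the top view the jar is at (255,173), garlic (400,208), blue lid with white disc (371,178) and black lid (219,265). The blue lid fits the description by its colour and white disc. I'll confirm it in a crop.

```bash
python3 - <<'E'
from h import *
im=camera("top")[:,:,::-1]
c=cv2.resize(im[140:240,220:420],None,fx=4,fy=4,interpolation=cv2.INTER_CUBIC); cv2.imwrite("pics/crop1.png",c)
hsv=cv2.cvtColor(np.ascontiguousarray(im),cv2.COLOR_BGR2HSV)
m=cv2.inRange(hsv,(100,120,60),(125,255,255))
m[:150]=0;m[205:]=0;m[:,:345]=0;m[:,400:]=0
cnt,_=cv2.findContours(m,0,2);c=max(cnt,key=cv2.contourArea);print("lid",cv2.minEnclosingCircle(c))
(u,v),r=cv2.minEnclosingCircle(c);print(at("top",u,v,20))
for n,u,v,z in [("garlic",400,208,27),("onion",312,176,41),("tomato",210,199,33),("lemon",311,210,30),("mill",318,120,170),("sg",352,211,106),("sd",269,209,106),("salt",391,128,90),("jarrim",255,173,104)]:
    print(n,at("top",u,v,z).round(0)[:2])
# scene cross-check
for p in [(0,0,0)]:
    pass
E
```

```text
lid ((369.5808410644531, 177.98936462402344), 19.164051055908203)
[ 502.04895525 -141.83066062   20.        ]
garlic [ 417. -226.]
onion [503.  22.]
tomato [437. 307.]
lemon [409.  24.]
mill [631.   9.]
sg [402. -84.]
sd [405. 136.]
salt [ 631. -192.]
jarrim [502. 175.]
```

View pics/crop1.png

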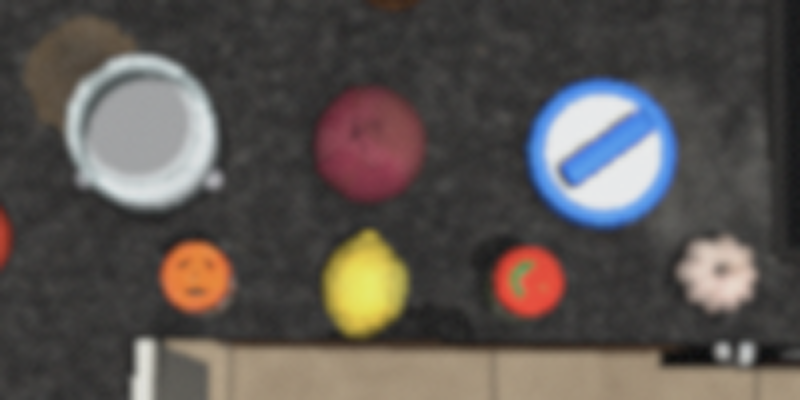

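The blue disc at crop (602,152) is the blue lid with a white disc and bar, so it is the right one. The garlic is at crop (718,272) and the jar rim at about (143,130). Next I refine the poses with both cameras and overlay them.

```bash
cat >> h.py <<'E'
from scipy.optimize import minimize
def circ(c,r,z,n=60):
    t=np.linspace(0,2*np.pi,n); return np.c_[c[0]+r*np.cos(t),c[1]+r*np.sin(t),0*t+z]
def P(n,pts): return np.array([proj(n,p) for p in pts],np.float32)
def box(c,a,L,W,z0,z1):
    ca,sa=np.cos(a),np.sin(a)
    return [(c[0]+ca*x-sa*y,c[1]+sa*x+ca*y,z) for x in(-L/2,L/2) for y in(-W/2,W/2) for z in(z0,z1)]
S=4
def fill(m,pts):
    h=cv2.convexHull(pts); cv2.fillConvexPoly(m,np.round(((h+.5)*S-.5)*16).astype(np.int32),255,shift=4)
def iou(a,b): return (a&b).sum()/max(1,(a|b).sum())
def up(im): return cv2.resize(im,None,fx=S,fy=S,interpolation=cv2.INTER_CUBIC)
def hsvmask(im,lo,hi):  # im rgb
    return cv2.inRange(cv2.cvtColor(up(im),cv2.COLOR_RGB2HSV),lo,hi)
E
python3 - <<'E'
from h import *
ims={n:camera(n) for n in("top","scene")}
# lid: blue mask, hull; from top & scene
def win(m,u,v,r):
    o=np.zeros_like(m);a=slice(int((v-r)*S),int((v+r)*S));b=slice(int((u-r)*S),int((u+r)*S));o[a,b]=m[a,b];return o
obs={}
for n,(u,v) in {"top":(370,178),"scene":(327,184)}.items():
    obs[n]=win(hsvmask(ims[n],(100,110,50),(125,255,255)),u,v,26)
def model(n,x):
    m=np.zeros((400*S,640*S),np.uint8); fill(m,P(n,np.r_[circ(x[:2],51.5,0),circ(x[:2],51.5,26)]))
    w=np.zeros_like(m); fill(w,P(n,circ(x[:2],x[3],26))); m[w>0]=0
    fill(m,P(n,box(x[:2],x[2],72,20,26,52))); return m
from scipy.optimize import minimize
def lf(x,ns): return -sum(iou(obs[n],model(n,x)) for n in ns)
for ns in(["top"],["scene"],["top","scene"]):
    best=None
    for a in(-1.0,-0.6,-.8):
        r=minimize(lf,[502,-142,a,41],args=(ns,),method="Nelder-Mead",options=dict(initial_simplex=np.array([[502,-142,a,41],[508,-142,a,41],[502,-136,a,41],[502,-142,a+.15,41],[502,-142,a,38]]),maxiter=90))
        if best is None or r.fun<best.fun: best=r
    print("lid",ns,best.x.round(3),best.fun)
lid=best.x
# garlic
for n,(u,v) in {"top":(400,208),"scene":(369,180)}.items():
    g=hsvmask(ims[n],(0,0,120),(30,110,255)); g=win(g,u,v,13)
    cnt,_=cv2.findContours(g,0,2);c=max(cnt,key=cv2.contourArea);(uu,vv),r=cv2.minEnclosingCircle(c)
    uu,vv=(uu+.5)/S-.5,(vv+.5)/S-.5; x,y,w,h=np.array(cv2.boundingRect(c))/S; print("garlic",n,uu,vv,r/S,at(n,uu,vv,27.5).round(1),at(n,x+w/2,y+h/2,27.5).round(1))
J=(502,175)
o=[]
for n,u,v in(("top",255,173),("scene",249,220),("top",370,178),("scene",340,184)):
    b=up(ims[n])[:,:,::-1].copy()
    def pl(pts,c): cv2.polylines(b,[np.round((P(n,pts)+.5)*S-.5).astype(np.int32)],False,c,1)
    if u<300:
        pl(circ(J,39,104),(0,0,255));pl(circ(J,35,104),(0,255,255));pl(circ(J,55,0),(0,255,0));pl(circ(J,55,20),(0,255,0))
    else:
        pl(circ(lid,51.5,0),(0,0,255));pl(circ(lid,51.5,26),(0,255,255))
    c=b[int((v-37)*S):int((v+37)*S),int((u-49)*S):int((u+49)*S)];o.append(c)
cv2.imwrite("pics/ov.png",np.vstack([np.hstack(o[:2]),np.hstack(o[2:])]))
E
```

```text
Traceback (most recent call last):
  File "h.py", line 14, in P
    def P(n,pts): return np.array([proj(n,p) for p in pts],np.float32)
                                   ~~~~^^^^^
  File "h.py", line 10, in proj
    K,T,_=cal(n); q=T[:3,:3].T@(np.array(p,float)-T[:3,3]); q=K@[q[0],-q[1],-q[2]]; return q[:2]/q[2]
          ~~~^^^
  File "h.py", line 4, in cal
    c=get_calibration(n); return np.array(c["K"],float),np.array(c["cam_to_world"],float),c
ValueError: time passes only in moves, steps and waits
```

```bash
sed -i 's/^def cal(n):/import functools\n@functools.lru_cache\ndef cal(n):/' h.py
cat > m.py <<'E'
from h import *
ims={n:cv2.imread(f"pics/{n}0.png")[:,:,::-1].copy() for n in("top","scene")}
def win(m,u,v,r):
    o=np.zeros_like(m);a=slice(int((v-r)*S),int((v+r)*S));b=slice(int((u-r)*S),int((u+r)*S));o[a,b]=m[a,b];return o
obs={}
for n,(u,v) in {"top":(370,178),"scene":(327,184)}.items():
    obs[n]=win(hsvmask(ims[n],(100,110,50),(125,255,255)),u,v,26)
def model(n,x):
    m=np.zeros((400*S,640*S),np.uint8); fill(m,P(n,np.r_[circ(x[:2],51.5,0),circ(x[:2],51.5,26)]))
    w=np.zeros_like(m); fill(w,P(n,circ(x[:2],x[3],26))); m[w>0]=0
    fill(m,P(n,box(x[:2],x[2],72,20,26,52))); return m
def lf(x,ns): return -sum(iou(obs[n],model(n,x)) for n in ns)
for ns in(["top"],["scene"],["top","scene"]):
    best=None
    for a in(-1.0,-0.7):
        r=minimize(lf,[502,-142,a,41],args=(ns,),method="Nelder-Mead",options=dict(initial_simplex=np.array([[502,-142,a,41],[508,-142,a,41],[502,-136,a,41],[502,-142,a+.15,41],[502,-142,a,38]]),maxiter=80))
        if best is None or r.fun<best.fun: best=r
    print("lid",ns,best.x.round(3),best.fun)
lid=best.x
for n,(u,v) in {"top":(400,208),"scene":(369,180)}.items():
    g=hsvmask(ims[n],(0,0,120),(30,110,255)); g=win(g,u,v,13)
    cnt,_=cv2.findContours(g,0,2);c=max(cnt,key=cv2.contourArea);(uu,vv),r=cv2.minEnclosingCircle(c)
    uu,vv=(uu+.5)/S-.5,(vv+.5)/S-.5; x,y,w,h=np.array(cv2.boundingRect(c))/S; print("garlic",n,uu,vv,r/S,at(n,uu,vv,27.5).round(1),at(n,x+w/2,y+h/2,27.5).round(1))
J=(502,175)
o=[]
for n,u,v in(("top",255,173),("scene",249,220),("top",370,178),("scene",340,184)):
    b=up(ims[n])[:,:,::-1].copy()
    def pl(pts,c): cv2.polylines(b,[np.round((P(n,pts)+.5)*S-.5).astype(np.int32)],False,c,1)
    if u<300:
        pl(circ(J,39,104),(0,0,255));pl(circ(J,35,104),(0,255,255));pl(circ(J,55,0),(0,255,0));pl(circ(J,55,20),(0,255,0))
    else:
        pl(circ(lid,51.5,0),(0,0,255));pl(circ(lid,51.5,26),(0,255,255))
    c=b[int((v-37)*S):int((v+37)*S),int((u-49)*S):int((u+49)*S)];o.append(c)
cv2.imwrite("pics/ov.png",np.vstack([np.hstack(o[:2]),np.hstack(o[2:])]))
E
python3 m.py
```

```text
lid ['top'] [ 502.471 -142.898   -0.885   42.405] -0.8079755187912403
lid ['scene'] [ 503.173 -143.42    -0.971   40.894] -0.7581877158104008
lid ['top', 'scene'] [ 502.616 -143.135   -0.956   42.254] -1.5449576947769033
garlic top 399.1531677246094 207.875 9.829195976257324 [ 417.1 -224.    27.5] [ 416.1 -224.9   27.5]
garlic scene 368.489990234375 179.000244140625 9.405806541442871 [ 413.6 -218.5   27.5] [ 412.8 -220.1   27.5]
```

View pics/ov.png

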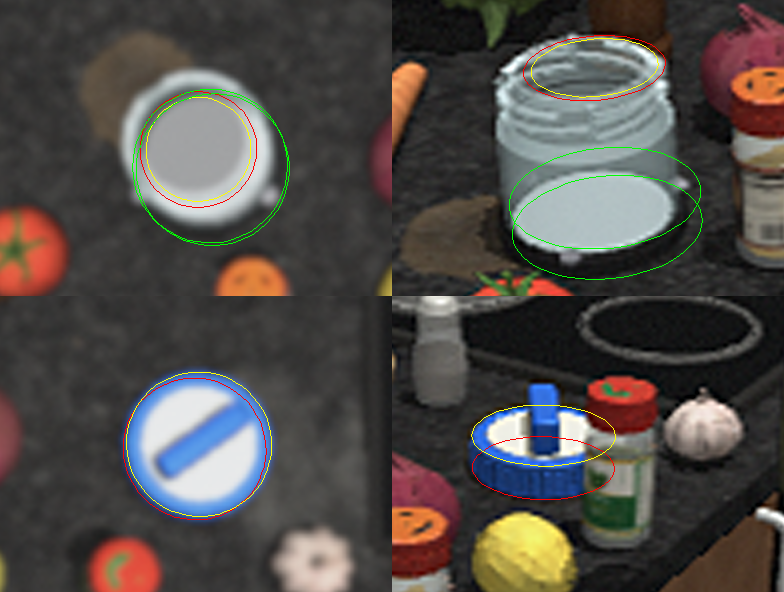

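The overlay shows the lid fits at about (502.6,-143) in both views. The jar model sits about 3 px to the right of the glass in the scene view (floor disc centre at crop (593,209), body edges 497..677). In the top view the body ring spans crop 121..273 × 69..225. I'll recompute the jar from these points and plan the first move.

```bash
cat >> h.py <<'E'
def plan(x,y,z,yaw=None,s=None):
    s=s or manip.read_state(); p=s["eef_pos"]; w=s["eef_rot"][2]; yw=w if yaw is None else yaw
    dy=(yw-w+np.pi)%(2*np.pi)-np.pi
    d=np.array([x,y,z])-p; X=np.array([np.cos(yw),np.sin(yw)]); Y=np.array([np.sin(yw),-np.cos(yw)])
    print("at",p.round(1),"yaw",w.round(3),"j6",s["joints"][5].round(2),"| row-yaw total",round(-dy,3),"then x,y,z mm",(X@d[:2]).round(1),(Y@d[:2]).round(1),(-d[2]).round(1))
E
python3 - <<'E'
from h import *
f=lambda cx,cy,x0,y0,u,v:((cx-x0+int((u-49)*4)+.5)/4-.5,(cy-y0+int((v-37)*4)+.5)/4-.5)
u,v=f(593,209,392,0,249,220);print("floor",at("scene",u,v,12))
u,v=f(197,147,0,0,255,173)
for z in(70,80,90):print("ring",z,at("top",u,v,z))
# body bearing in scene at v of crop y=140
for J in((502,175),(505,178),(507,180)):
    for z in (60,):
        c=P("scene",circ(J,50,z)); print(J,c[:,0].min(),c[:,0].max(),"obs",f(497,0,392,0,249,220)[0],f(677,0,392,0,249,220)[0])
for z in(400,600,800): print("cab",z,at("top",300,80,z)[0])
plan(416,-223,140,.785)
E
```

```text
floor [506.53089356 181.15642699  12.        ]
ring 70 [508.0398661  179.14023193  70.        ]
ring 80 [506.63797269 178.11956935  80.        ]
ring 90 [505.23607929 177.09890678  90.        ]
(502, 175) 229.32283 273.73013 obs 225.875 270.875
(505, 178) 227.40633 271.86707 obs 225.875 270.875
(507, 180) 226.12607 270.62366 obs 225.875 270.875
cab 400 660.1839869769885
cab 600 594.2034422602862
cab 800 528.222897543584
at [ 205.9 -509.9  205.2] yaw 0.384 j6 -0.07 | row-yaw total -0.401 then x,y,z mm 351.4 -54.4 65.2
```

Call:
arm_command(
  targets=[
    {"hand": 1, "yaw": -0.134},
    {"hand": 1, "yaw": -0.134},
    {"hand": 1, "yaw": -0.133},
    {"hand": 1, "x": 0.04, "y": -0.006},
    {"hand": 1, "x": 0.04, "y": -0.006},
    {"hand": 1, "x": 0.04, "y": -0.006},
    {"hand": 1, "x": 0.04, "y": -0.006},
    {"hand": 1, "x": 0.04, "y": -0.006},
    {"hand": 1, "x": 0.04, "y": -0.006},
    {"hand": 1, "x": 0.04, "y": -0.006},
  ],
)

```text
schema error: expected keys hand, x, y, z, yaw
```

```bash
python3 -c "
from h import *
plan(416,-223.5,8,.785)"
```

```text
at [ 205.9 -509.9  205.2] yaw 0.384 j6 -0.07 | row-yaw total -0.401 then x,y,z mm 351.0 -54.1 197.2
```

Call:
arm_command(
  targets=[
    {"hand": 1, "x": 0, "y": 0, "z": 0, "yaw": -0.134},
    {"hand": 1, "x": 0, "y": 0, "z": 0, "yaw": -0.134},
    {"hand": 1, "x": 0, "y": 0, "z": 0, "yaw": -0.133},
    {"hand": 1, "x": 0.04, "y": -0.006, "z": 0, "yaw": 0},
    {"hand": 1, "x": 0.04, "y": -0.006, "z": 0, "yaw": 0},
    {"hand": 1, "x": 0.04, "y": -0.006, "z": 0, "yaw": 0},
    {"hand": 1, "x": 0.04, "y": -0.006, "z": 0, "yaw": 0},
    {"hand": 1, "x": 0.04, "y": -0.006, "z": 0, "yaw": 0},
    {"hand": 1, "x": 0.04, "y": -0.006, "z": 0, "yaw": 0},
    {"hand": 1, "x": 0.04, "y": -0.006, "z": 0, "yaw": 0},
  ],
)

```text
clock: 1.25
eef_pos: [375.1, -280.9, 205.5]
eef_rot: [3.141, -0.0, 0.785]
wrist_force: [-0.3, 0.3, -0.4]
finger_gap: 93.9
finger_force: 0.0
```

```bash
python3 -c "
from h import *
plan(416,-223.5,8,.785)"
```

```text
at [ 375.1 -280.9  205.5] yaw 0.785 j6 0.07 | row-yaw total -0.0 then x,y,z mm 69.5 -11.7 197.5
```

Call:
arm_command(
  targets=[
    {"hand": 1, "x": 0.035, "y": -0.006, "z": 0, "yaw": 0},
    {"hand": 1, "x": 0.035, "y": -0.006, "z": 0, "yaw": 0},
    {"hand": 1, "x": 0, "y": 0, "z": 0.035, "yaw": 0},
    {"hand": 1, "x": 0, "y": 0, "z": 0.035, "yaw": 0},
    {"hand": 1, "x": 0, "y": 0, "z": 0.035, "yaw": 0},
    {"hand": 1, "x": 0, "y": 0, "z": 0.035, "yaw": 0},
    {"hand": 1, "x": 0, "y": 0, "z": 0.03, "yaw": 0},
    {"hand": 1, "x": 0, "y": 0, "z": 0.02, "yaw": 0},
    {"hand": 1, "x": 0, "y": 0, "z": 0.007, "yaw": 0},
    {"hand": 1, "x": 0, "y": 0, "z": 0, "yaw": 0},
  ],
)

```text
clock: 2.25
eef_pos: [415.2, -224.3, 8.1]
eef_rot: [-3.14, 0.0, 0.785]
wrist_force: [0.2, -0.4, 0.1]
finger_gap: 94.0
finger_force: 0.0
```

Call:
arm_command(
  targets=[
    {"hand": -1, "x": 0, "y": 0, "z": 0, "yaw": 0},
    {"hand": -1, "x": 0, "y": 0, "z": 0, "yaw": 0},
    {"hand": -1, "x": 0, "y": 0, "z": 0, "yaw": 0},
    {"hand": -1, "x": 0, "y": 0, "z": 0, "yaw": 0},
    {"hand": -1, "x": 0, "y": 0, "z": 0, "yaw": 0},
    {"hand": -1, "x": 0, "y": 0, "z": 0, "yaw": 0},
  ],
  newtons=12,
)

```text
clock: 2.85
eef_pos: [415.5, -224.5, 8.7]
eef_rot: [3.141, -0.0, 0.785]
wrist_force: [-1.0, 0.7, 3.3]
finger_gap: 52.2
finger_force: 12.0
```

Call:
arm_command(
  targets=[
    {"hand": -1, "x": 0, "y": 0, "z": 0, "yaw": 0},
    {"hand": -1, "x": 0, "y": 0, "z": -0.01, "yaw": 0},
    {"hand": -1, "x": 0, "y": 0, "z": -0.03, "yaw": 0},
    {"hand": -1, "x": 0, "y": 0, "z": -0.035, "yaw": 0},
    {"hand": -1, "x": 0, "y": 0, "z": -0.035, "yaw": 0},
    {"hand": -1, "x": 0, "y": 0, "z": -0.035, "yaw": 0},
    {"hand": -1, "x": 0, "y": 0, "z": -0.03, "yaw": 0},
    {"hand": -1, "x": 0, "y": 0, "z": -0.01, "yaw": 0},
  ],
)

```text
clock: 3.65
eef_pos: [416.1, -224.8, 196.8]
eef_rot: [3.137, -0.001, 0.785]
wrist_force: [-0.2, -0.3, -0.4]
finger_gap: 52.0
finger_force: 12.0
```

```bash
python3 -c "
from h import *
plan(506.5,179.5,190)
plan(506.5,179.5,190,0)"
```

```text
at [ 416.1 -224.8  196.8] yaw 0.785 j6 0.21 | row-yaw total -0.0 then x,y,z mm 349.7 -222.2 6.8
at [ 416.1 -224.8  196.8] yaw 0.785 j6 0.21 | row-yaw total 0.785 then x,y,z mm 90.4 -404.3 6.8
```

Call:
arm_command(
  targets=[
    {"hand": -1, "x": 0.02, "y": -0.012, "z": 0, "yaw": 0},
    {"hand": -1, "x": 0.039, "y": -0.025, "z": 0, "yaw": 0},
    {"hand": -1, "x": 0.039, "y": -0.025, "z": 0, "yaw": 0},
    {"hand": -1, "x": 0.039, "y": -0.025, "z": 0, "yaw": 0},
    {"hand": -1, "x": 0.039, "y": -0.025, "z": 0, "yaw": 0},
    {"hand": -1, "x": 0.039, "y": -0.025, "z": 0, "yaw": 0},
    {"hand": -1, "x": 0.039, "y": -0.025, "z": 0, "yaw": 0},
    {"hand": -1, "x": 0.039, "y": -0.025, "z": 0, "yaw": 0},
    {"hand": -1, "x": 0.035, "y": -0.022, "z": 0, "yaw": 0},
    {"hand": -1, "x": 0.015, "y": -0.01, "z": 0, "yaw": 0},
  ],
)

```text
clock: 4.65
eef_pos: [503.0, 175.8, 192.4]
eef_rot: [-3.141, 0.001, 0.787]
wrist_force: [-0.1, 0.3, -0.5]
finger_gap: 52.1
finger_force: 12.0
```

```bash
python3 - <<'E'
from h import *
im=camera("top")
cv2.imwrite("pics/t2.png",cv2.resize(im[110:230,190:330,::-1],None,fx=5,fy=5,interpolation=cv2.INTER_CUBIC)[:600,:700])
plan(506.5,179.5,109)
E
```

```text
at [503.1 176.7 192.3] yaw 0.788 j6 1.05 | row-yaw total -0.0 then x,y,z mm 4.4 0.4 83.3
```

View pics/t2.png

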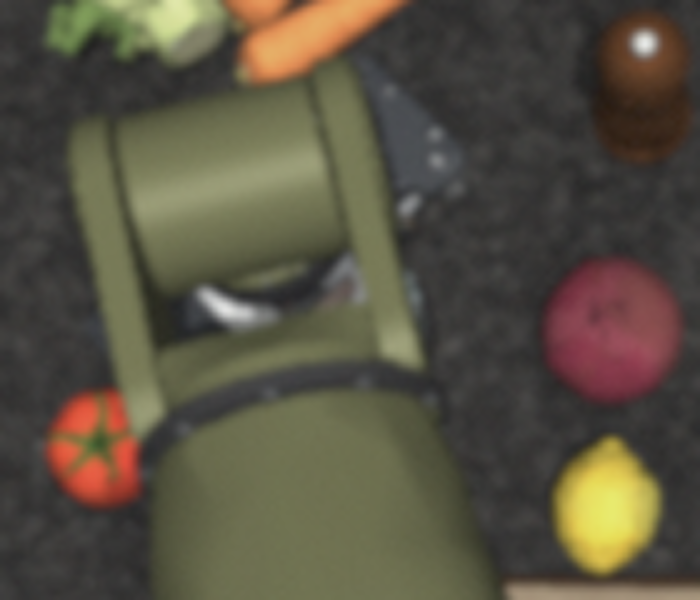

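The arm hides the jar in the top view: the wrist is over it at about (250,260), with the garlic pinched at (345,290). I'll lower to just above the rim and look with the scene camera before releasing.

Call:
arm_command(
  targets=[
    {"hand": -1, "x": 0.0045, "y": 0.0005, "z": 0.02, "yaw": 0},
    {"hand": -1, "x": 0, "y": 0, "z": 0.03, "yaw": 0},
    {"hand": -1, "x": 0, "y": 0, "z": 0.02, "yaw": 0},
    {"hand": -1, "x": 0, "y": 0, "z": 0.012, "yaw": 0},
    {"hand": -1, "x": 0, "y": 0, "z": 0, "yaw": 0},
  ],
)

```text
clock: 5.2
eef_pos: [506.1, 175.2, 109.9]
eef_rot: [-3.14, 0.003, 0.784]
wrist_force: [1.1, 0.2, -0.7]
finger_gap: 51.7
finger_force: 12.0
```

```bash
python3 - <<'E'
from h import *
im=camera("scene")
cv2.imwrite("pics/s2.png",cv2.resize(im[130:270,170:330,::-1],None,fx=4,fy=4,interpolation=cv2.INTER_CUBIC))
plan(506.5,179.5,109)
E
```

```text
at [506.7 175.4 111.3] yaw 0.785 j6 1.05 | row-yaw total -0.0 then x,y,z mm 2.8 -3.0 2.3
```

View pics/s2.png

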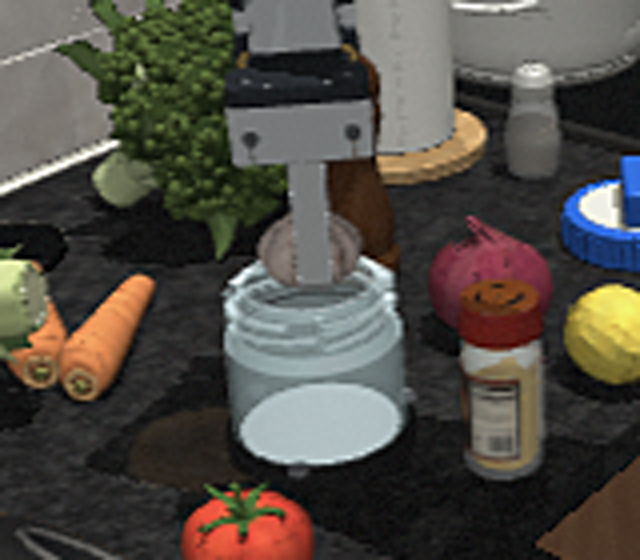

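The garlic hangs above the mouth, fingers at crop (313,285), with the jar neck centre near (309,290). It is about 3 mm off, which I correct before releasing.

Call:
arm_command(
  targets=[
    {"hand": -1, "x": 0.002, "y": -0.003, "z": 0.002, "yaw": 0},
    {"hand": -1, "x": 0, "y": 0, "z": 0, "yaw": 0},
    {"hand": 1, "x": 0, "y": 0, "z": 0, "yaw": 0},
    {"hand": 1, "x": 0, "y": 0, "z": 0, "yaw": 0},
    {"hand": 1, "x": 0, "y": 0, "z": 0, "yaw": 0},
    {"hand": 1, "x": 0, "y": 0, "z": 0, "yaw": 0},
    {"hand": 1, "x": 0, "y": 0, "z": -0.03, "yaw": 0},
    {"hand": 1, "x": 0, "y": 0, "z": -0.03, "yaw": 0},
    {"hand": 1, "x": 0, "y": 0, "z": -0.03, "yaw": 0},
    {"hand": 1, "x": 0, "y": 0, "z": 0, "yaw": 0},
  ],
)

```text
clock: 6.25
eef_pos: [507.6, 179.7, 203.5]
eef_rot: [3.138, -0.006, 0.785]
wrist_force: [0.3, 0.9, 0.8]
finger_gap: 94.1
finger_force: 0.0
```

```bash
python3 - <<'E'
from h import *
im=camera("scene")
cv2.imwrite("pics/s3.png",cv2.resize(im[130:270,170:330,::-1],None,fx=3,fy=3,interpolation=cv2.INTER_CUBIC))
plan(502.6,-143,200,2.21)
plan(502.6,-143,200,-.93)
E
```

```text
at [506.8 179.5 201.1] yaw 0.785 j6 1.06 | row-yaw total -1.425 then x,y,z mm -256.3 -195.7 1.1
at [506.8 179.5 201.1] yaw 0.785 j6 1.06 | row-yaw total 1.715 then x,y,z mm 256.0 196.1 1.1
```

View pics/s3.png

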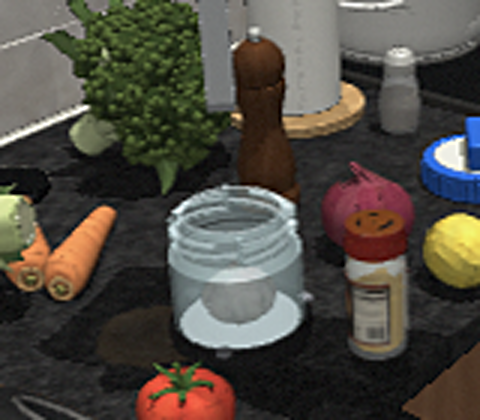

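The garlic lies on the jar's floor at crop (238,295). Now the lid: turn to yaw 2.21, then go over it.

Call:
arm_command(
  targets=[
    {"hand": 1, "x": 0, "y": 0, "z": 0, "yaw": -0.142},
    {"hand": 1, "x": 0, "y": 0, "z": 0, "yaw": -0.142},
    {"hand": 1, "x": 0, "y": 0, "z": 0, "yaw": -0.142},
    {"hand": 1, "x": 0, "y": 0, "z": 0, "yaw": -0.142},
    {"hand": 1, "x": 0, "y": 0, "z": 0, "yaw": -0.142},
    {"hand": 1, "x": 0, "y": 0, "z": 0, "yaw": -0.143},
    {"hand": 1, "x": 0, "y": 0, "z": 0, "yaw": -0.143},
    {"hand": 1, "x": 0, "y": 0, "z": 0, "yaw": -0.143},
    {"hand": 1, "x": 0, "y": 0, "z": 0, "yaw": -0.143},
    {"hand": 1, "x": 0, "y": 0, "z": 0, "yaw": -0.143},
  ],
)

```text
clock: 7.3
eef_pos: [505.7, 179.1, 198.1]
eef_rot: [-3.14, -0.001, 2.216]
wrist_force: [0.2, -0.3, -0.1]
finger_gap: 93.8
finger_force: 0.0
```

Call:
arm_command(
  targets=[
    {"hand": 1, "x": -0.028, "y": -0.021, "z": 0, "yaw": 0},
    {"hand": 1, "x": -0.035, "y": -0.027, "z": 0, "yaw": 0},
    {"hand": 1, "x": -0.035, "y": -0.027, "z": 0, "yaw": 0},
    {"hand": 1, "x": -0.035, "y": -0.027, "z": 0, "yaw": 0},
    {"hand": 1, "x": -0.035, "y": -0.027, "z": 0, "yaw": 0},
    {"hand": 1, "x": -0.035, "y": -0.027, "z": 0, "yaw": 0},
    {"hand": 1, "x": -0.035, "y": -0.027, "z": 0, "yaw": 0},
    {"hand": 1, "x": -0.018, "y": -0.013, "z": 0, "yaw": 0},
    {"hand": 1, "x": 0, "y": 0, "z": 0, "yaw": 0},
  ],
)

```text
clock: 8.2
eef_pos: [500.8, -145.4, 198.0]
eef_rot: [-3.14, -0.002, 2.207]
wrist_force: [-0.1, 0.3, 0.4]
finger_gap: 93.5
finger_force: 0.0
```

```bash
python3 - <<'E'
from h import *
plan(502.6,-143,30,2.21)
E
```

```text
at [ 500.8 -145.4  198. ] yaw 2.207 j6 -0.99 | row-yaw total -0.003 then x,y,z mm 0.8 2.8 168.0
```

Call:
arm_command(
  targets=[
    {"hand": 1, "x": 0.001, "y": 0.003, "z": 0.02, "yaw": 0},
    {"hand": 1, "x": 0, "y": 0, "z": 0.035, "yaw": 0},
    {"hand": 1, "x": 0, "y": 0, "z": 0.035, "yaw": 0},
    {"hand": 1, "x": 0, "y": 0, "z": 0.035, "yaw": 0},
    {"hand": 1, "x": 0, "y": 0, "z": 0.025, "yaw": 0},
    {"hand": 1, "x": 0, "y": 0, "z": 0.012, "yaw": 0},
    {"hand": 1, "x": 0, "y": 0, "z": 0.004, "yaw": 0},
    {"hand": 0, "x": 0, "y": 0, "z": 0, "yaw": 0},
    {"hand": 0, "x": 0, "y": 0, "z": 0, "yaw": 0},
    {"hand": 0, "x": 0, "y": 0, "z": 0, "yaw": 0},
  ],
)

```text
clock: 9.2
eef_pos: [503.9, -140.6, 34.5]
eef_rot: [3.141, 0.001, 2.21]
wrist_force: [0.6, -0.4, -0.2]
finger_gap: 73.5
finger_force: 0.0
```

```bash
python3 - <<'E'
from h import *
plan(502.6,-143,30,2.21)
E
```

```text
at [ 503.9 -140.6   34.5] yaw 2.21 j6 -0.98 | row-yaw total -0.0 then x,y,z mm -1.1 -2.4 4.5
```

Call:
arm_command(
  targets=[
    {"hand": -0.2, "x": -0.001, "y": -0.002, "z": 0.003, "yaw": 0},
    {"hand": -1, "x": 0, "y": 0, "z": 0, "yaw": 0},
    {"hand": -1, "x": 0, "y": 0, "z": 0, "yaw": 0},
    {"hand": -1, "x": 0, "y": 0, "z": 0, "yaw": 0},
    {"hand": -1, "x": 0, "y": 0, "z": 0, "yaw": 0},
    {"hand": -1, "x": 0, "y": 0, "z": 0, "yaw": 0},
    {"hand": -1, "x": 0, "y": 0, "z": 0, "yaw": 0},
  ],
  newtons=25,
)

```text
clock: 9.9
eef_pos: [502.3, -142.5, 30.5]
eef_rot: [3.142, 0.0, 2.21]
wrist_force: [0.4, 0.1, 0.6]
finger_gap: 19.8
finger_force: 25.0
```

```bash
python3 - <<'E'
from h import *
s=manip.read_state()
plan(502.6,-143,30,2.21,s); print(s["wrist_force"],s["finger_gap"],s["eef_rot"])
E
```

```text
at [ 502.3 -142.5   30.5] yaw 2.21 j6 -0.99 | row-yaw total -0.0 then x,y,z mm -0.5 -0.1 0.5
[0.40326356 0.08028253 0.55298798] 19.798189269974802 [3.14158438e+00 1.14886436e-05 2.20981292e+00]
```

Call:
arm_command(
  targets=[
    {"hand": -1, "x": 0, "y": 0, "z": -0.01, "yaw": 0},
    {"hand": -1, "x": 0, "y": 0, "z": -0.025, "yaw": 0},
    {"hand": -1, "x": 0, "y": 0, "z": -0.035, "yaw": 0},
    {"hand": -1, "x": 0, "y": 0, "z": -0.035, "yaw": 0},
    {"hand": -1, "x": 0, "y": 0, "z": -0.03, "yaw": 0},
    {"hand": -1, "x": 0, "y": 0, "z": -0.02, "yaw": 0},
    {"hand": -1, "x": 0, "y": 0, "z": -0.005, "yaw": 0},
  ],
)

```text
clock: 10.6
eef_pos: [502.9, -142.7, 193.2]
eef_rot: [3.139, 0.003, 2.21]
wrist_force: [0.1, -0.5, -1.8]
finger_gap: 19.7
finger_force: 25.0
```

```bash
python3 - <<'E'
from h import *
plan(506.5,179.5,190)
E
```

```text
at [ 502.9 -142.7  193.2] yaw 2.21 j6 -0.99 | row-yaw total -0.0 then x,y,z mm 256.5 195.0 3.2
```

Call:
arm_command(
  targets=[
    {"hand": -1, "x": 0.02, "y": 0.015, "z": 0, "yaw": 0},
    {"hand": -1, "x": 0.03, "y": 0.023, "z": 0, "yaw": 0},
    {"hand": -1, "x": 0.032, "y": 0.024, "z": 0, "yaw": 0},
    {"hand": -1, "x": 0.032, "y": 0.024, "z": 0, "yaw": 0},
    {"hand": -1, "x": 0.032, "y": 0.024, "z": 0, "yaw": 0},
    {"hand": -1, "x": 0.032, "y": 0.024, "z": 0, "yaw": 0},
    {"hand": -1, "x": 0.032, "y": 0.024, "z": 0, "yaw": 0},
    {"hand": -1, "x": 0.028, "y": 0.022, "z": 0, "yaw": 0},
    {"hand": -1, "x": 0.016, "y": 0.013, "z": 0, "yaw": 0},
    {"hand": -1, "x": 0.003, "y": 0.002, "z": 0, "yaw": 0},
  ],
)

```text
clock: 11.6
eef_pos: [504.9, 181.9, 189.4]
eef_rot: [-3.14, -0.001, 2.212]
wrist_force: [-0.1, 0.4, -1.8]
finger_gap: 19.6
finger_force: 25.0
```

Call:
arm_command(
  targets=[
    {"hand": -1, "x": 0, "y": 0, "z": 0.02, "yaw": 0},
    {"hand": -1, "x": 0, "y": 0, "z": 0.012, "yaw": 0},
    {"hand": -1, "x": 0, "y": 0, "z": 0, "yaw": 0},
    {"hand": -1, "x": 0, "y": 0, "z": 0, "yaw": 0},
  ],
)

```text
clock: 12.0
eef_pos: [505.7, 179.5, 158.6]
eef_rot: [-3.141, -0.0, 2.209]
wrist_force: [-0.5, 0.1, -3.0]
finger_gap: 20.0
finger_force: 25.0
```

```bash
python3 - <<'E'
from h import *
im=camera("scene")
cv2.imwrite("pics/s4.png",im[:,:,::-1])
s=manip.read_state(); print(s["wrist_force"],s["eef_rot"])
plan(506.5,179.5,134,None,s)
# predicted overlay
L=s["eef_pos"].copy()
b=up(im)[:,:,::-1].copy()
def pl(pts,c): cv2.polylines(b,[np.round((P("scene",pts)+.5)*S-.5).astype(np.int32)],False,c,1)
z0=L[2]-30.5
pl(circ(L,51.5,z0),(0,0,255));pl(circ(L,51.5,z0+26),(0,255,255))
J=(506.5,179.5); pl(circ(J,55,0),(0,255,0)); pl(circ(J,39,104),(0,255,0)); pl(circ(J,50,50),(255,0,255))
cv2.imwrite("pics/s4c.png",b[140*S:285*S,170*S:340*S])
E
```

```text
[-0.22529328 -0.16683051 -1.37896339] [3.14109435e+00 2.07369234e-04 2.20913931e+00]
at [505.9 179.7 159. ] yaw 2.209 j6 -0.37 | row-yaw total -0.0 then x,y,z mm -0.5 0.4 25.0
```

View pics/s4c.png

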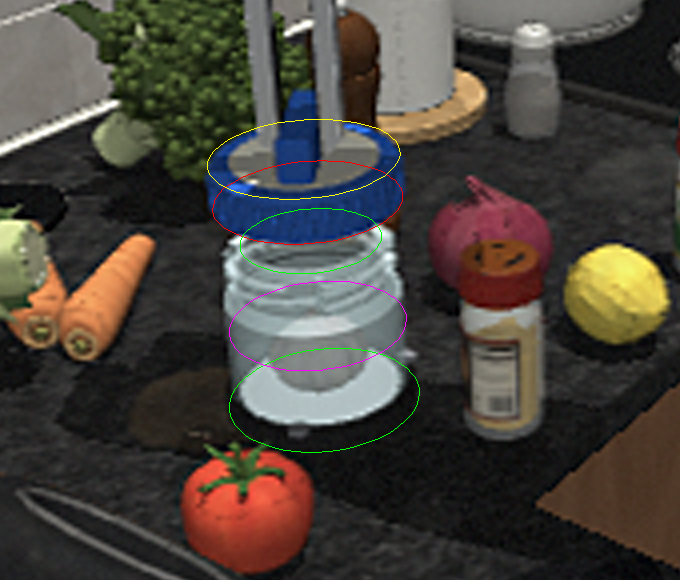

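The lid overlay matches the image (skirt 206..402), and the jar body does too within about 2 crop px (≈1 mm). Lowering onto the neck.

Call:
arm_command(
  targets=[
    {"hand": -1, "x": 0, "y": 0, "z": 0.01, "yaw": 0},
    {"hand": -1, "x": 0, "y": 0, "z": 0.008, "yaw": 0},
    {"hand": -1, "x": 0, "y": 0, "z": 0.004, "yaw": 0},
    {"hand": -1, "x": 0, "y": 0, "z": 0.002, "yaw": 0},
    {"hand": -1, "x": 0, "y": 0, "z": 0.001, "yaw": 0},
    {"hand": -1, "x": 0, "y": 0, "z": 0, "yaw": 0},
  ],
)

```text
clock: 12.65
eef_pos: [505.6, 180.1, 133.5]
eef_rot: [3.142, 0.0, 2.21]
wrist_force: [-0.7, 0.5, -2.5]
finger_gap: 19.7
finger_force: 25.0
```

Call:
arm_command(
  targets=[
    {"hand": -1, "x": 0, "y": 0, "z": 0.001, "yaw": 0},
    {"hand": -1, "x": 0, "y": 0, "z": 0.001, "yaw": 0},
    {"hand": -1, "x": 0, "y": 0, "z": 0.001, "yaw": 0},
    {"hand": -1, "x": 0, "y": 0, "z": 0, "yaw": 0},
    {"hand": -1, "x": 0, "y": 0, "z": 0, "yaw": 0},
  ],
)

```text
clock: 13.15
eef_pos: [505.8, 180.0, 130.6]
eef_rot: [3.141, 0.0, 2.21]
wrist_force: [3.1, -0.9, -2.7]
finger_gap: 20.0
finger_force: 25.0
```

Call:
arm_command(
  targets=[
    {"hand": -1, "x": 0, "y": 0, "z": 0.001, "yaw": 0},
    {"hand": -1, "x": 0, "y": 0, "z": 0.001, "yaw": 0},
    {"hand": -1, "x": 0, "y": 0, "z": 0.001, "yaw": 0},
    {"hand": -1, "x": 0, "y": 0, "z": 0, "yaw": 0},
    {"hand": -1, "x": 0, "y": 0, "z": 0, "yaw": 0},
  ],
)

```text
clock: 13.65
eef_pos: [505.8, 180.0, 127.5]
eef_rot: [3.141, 0.0, 2.21]
wrist_force: [4.1, -1.9, -0.8]
finger_gap: 19.9
finger_force: 25.0
```

Call:
arm_command(
  targets=[
    {"hand": -1, "x": -0.0008, "y": 0.0004, "z": 0, "yaw": 0},
    {"hand": -1, "x": 0, "y": 0, "z": 0.001, "yaw": 0},
    {"hand": -1, "x": 0, "y": 0, "z": 0, "yaw": 0},
    {"hand": -1, "x": 0, "y": 0, "z": 0, "yaw": 0},
  ],
)

```text
clock: 14.05
eef_pos: [506.2, 179.9, 126.6]
eef_rot: [-3.142, -0.0, 2.21]
wrist_force: [-1.0, 0.4, 3.6]
finger_gap: 19.9
finger_force: 25.0
```

The lid sits on the ribs (lid centre ≈122 mm, lateral force near zero). I open to about 25 mm of play and turn counter-clockwise.

Call:
arm_command(
  targets=[
    {"hand": -0.47, "x": 0, "y": 0, "z": 0, "yaw": 0},
    {"hand": -0.47, "x": 0, "y": 0, "z": 0, "yaw": 0},
    {"hand": -0.47, "x": 0, "y": 0, "z": 0, "yaw": -0.08},
    {"hand": -0.47, "x": 0, "y": 0, "z": 0, "yaw": -0.08},
    {"hand": -0.47, "x": 0, "y": 0, "z": 0, "yaw": -0.08},
    {"hand": -0.47, "x": 0, "y": 0, "z": 0, "yaw": -0.08},
    {"hand": -0.47, "x": 0, "y": 0, "z": 0, "yaw": -0.08},
    {"hand": -0.47, "x": 0, "y": 0, "z": 0, "yaw": -0.08},
  ],
)

```text
clock: 14.85
eef_pos: [507.0, 179.8, 126.5]
eef_rot: [3.14, 0.001, 2.691]
wrist_force: [4.1, 1.2, -1.5]
finger_gap: 26.0
finger_force: 34.1
```

```bash
cat > st.py <<'E'
from h import *
s=manip.read_state(); print({k:np.round(s[k],2).tolist() for k in("clock","eef_pos","eef_rot","wrist_force","moment","finger_gap","finger_force")},s["joints"][5].round(2))
im=camera("scene"); m=hsvmask(im,(100,110,50),(125,255,255)); o=np.zeros_like(m); o[150*S:225*S,215*S:278*S]=m[150*S:225*S,215*S:278*S]
cnt,_=cv2.findContours(o,0,2); c=np.vstack([k for k in cnt if cv2.contourArea(k)>50]); x,y,w,h=cv2.boundingRect(c)
# skirt lower edge vs predictions
print("skirt L,R,bottom px",x/S,(x+w)/S,(y+h)/S)
J=(506.3,179.8)
for zc in(123,115,109):
    p=P("scene",circ(J,51.5,zc-26)); print(zc,p[:,0].min().round(1),p[:,0].max().round(1),p[:,1].max().round(1))
E
python3 st.py
```

```text
{'clock': 14.85, 'eef_pos': [507.02, 179.77, 126.53], 'eef_rot': [3.14, 0.0, 2.69], 'wrist_force': [4.08, 1.21, -1.54], 'moment': [0.2, -0.83, -1.11], 'finger_gap': 25.98, 'finger_force': 34.15} -0.85
skirt L,R,bottom px 222.75 272.0 217.0
123 224.0 270.7 213.7
115 224.4 270.9 217.0
109 224.7 271.1 219.5
```

```bash
python3 - <<'E'
from h import *
im=cv2.imread("pics/s4.png")[:,:,::-1].copy(); m=hsvmask(im,(100,110,50),(125,255,255)); o=np.zeros_like(m); o[150*S:225*S,215*S:278*S]=m[150*S:225*S,215*S:278*S]
cnt,_=cv2.findContours(o,0,2); c=np.vstack([k for k in cnt if cv2.contourArea(k)>50]); x,y,w,h=cv2.boundingRect(c)
print(x/S,(x+w)/S,(y+h)/S); p=P("scene",circ((506,179.7),51.5,128.5));print(p[:,0].min(),p[:,0].max(),p[:,1].max())
im=camera("scene");cv2.imwrite("pics/s5.png",up(im)[150*S:240*S,190*S:320*S,::-1])
E
```

```text
221.0 271.5 201.0
222.67004 270.14597 200.56616
```

View pics/s5.png

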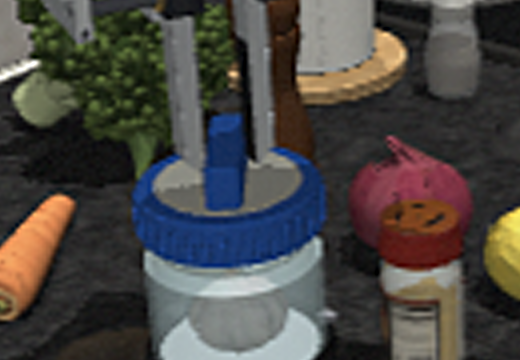

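The lid is level on the jar with its skirt bottom at about 216.6 px after bias, i.e. centre ≈115–116 mm. It has dropped and meets the stop (moment −1.1 N m). Now I screw it clockwise.

Call:
arm_command(
  targets=[
    {"hand": -0.47, "x": 0, "y": 0, "z": 0, "yaw": 0.1},
    {"hand": -0.47, "x": 0, "y": 0, "z": 0.002, "yaw": 0.1},
    {"hand": -0.47, "x": 0, "y": 0, "z": 0.002, "yaw": 0.1},
    {"hand": -0.47, "x": 0, "y": 0, "z": 0, "yaw": 0.1},
    {"hand": -0.47, "x": 0, "y": 0, "z": 0, "yaw": 0.1},
    {"hand": -0.47, "x": 0, "y": 0, "z": 0, "yaw": 0.1},
    {"hand": -0.47, "x": 0, "y": 0, "z": 0, "yaw": 0.1},
    {"hand": -0.47, "x": 0, "y": 0, "z": 0, "yaw": 0.1},
    {"hand": -0.47, "x": 0, "y": 0, "z": 0, "yaw": 0.1},
    {"hand": -0.47, "x": 0, "y": 0, "z": 0, "yaw": 0.1},
  ],
)

```text
clock: 15.95
eef_pos: [505.9, 180.0, 122.0]
eef_rot: [-3.14, -0.0, 1.684]
wrist_force: [1.6, 5.5, -4.5]
finger_gap: 25.0
finger_force: 8.5
```

```bash
python3 st.py
```

```text
{'clock': 15.95, 'eef_pos': [505.91, 180.03, 121.96], 'eef_rot': [-3.14, -0.0, 1.68], 'wrist_force': [1.64, 5.48, -4.52], 'moment': [0.88, -0.37, 0.34], 'finger_gap': 25.02, 'finger_force': 8.5} 0.16
skirt L,R,bottom px 223.0 272.0 217.0
123 224.0 270.7 213.7
115 224.4 270.9 217.0
109 224.7 271.1 219.5
```

Call:
arm_command(
  targets=[
    {"hand": -0.47, "x": 0, "y": 0, "z": 0, "yaw": 0.08},
    {"hand": -0.47, "x": 0, "y": 0, "z": 0, "yaw": 0.08},
    {"hand": -0.47, "x": 0, "y": 0, "z": 0, "yaw": 0.08},
    {"hand": -0.47, "x": 0, "y": 0, "z": 0, "yaw": 0.08},
    {"hand": -0.47, "x": 0, "y": 0, "z": 0, "yaw": 0.08},
  ],
)

```text
clock: 16.5
eef_pos: [506.4, 181.1, 121.1]
eef_rot: [-3.141, -0.002, 1.289]
wrist_force: [12.3, 15.3, -21.3]
finger_gap: 25.5
finger_force: 40.5
```

```bash
python3 st.py
```

```text
{'clock': 16.5, 'eef_pos': [506.42, 181.07, 121.06], 'eef_rot': [-3.14, -0.0, 1.29], 'wrist_force': [12.32, 15.28, -21.26], 'moment': [2.97, -2.56, 1.51], 'finger_gap': 25.5, 'finger_force': 40.52} 0.56
skirt L,R,bottom px 223.0 272.0 218.0
123 224.0 270.7 213.7
115 224.4 270.9 217.0
109 224.7 271.1 219.5
```

Call:
arm_command(
  targets=[
    {"hand": -0.45, "x": 0, "y": 0, "z": 0, "yaw": -0.1},
    {"hand": -0.45, "x": 0, "y": 0, "z": 0.002, "yaw": -0.1},
    {"hand": -0.45, "x": 0, "y": 0, "z": 0, "yaw": 0},
    {"hand": -0.45, "x": 0, "y": 0, "z": 0, "yaw": 0},
  ],
)

```text
clock: 16.95
eef_pos: [506.2, 179.6, 120.4]
eef_rot: [-3.141, 0.0, 1.487]
wrist_force: [0.5, 0.2, 0.2]
finger_gap: 25.7
finger_force: 0.0
```

```bash
python3 st.py
```

```text
{'clock': 16.95, 'eef_pos': [506.23, 179.58, 120.38], 'eef_rot': [-3.14, 0.0, 1.49], 'wrist_force': [0.48, 0.18, 0.21], 'moment': [-0.05, -0.05, -0.04], 'finger_gap': 25.69, 'finger_force': 0.02} 0.36
skirt L,R,bottom px 223.0 271.75 218.25
123 224.0 270.7 213.7
115 224.4 270.9 217.0
109 224.7 271.1 219.5
```

Call:
arm_command(
  targets=[
    {"hand": -0.45, "x": 0, "y": 0, "z": 0.0005, "yaw": 0.08},
    {"hand": -0.45, "x": 0, "y": 0, "z": 0.0005, "yaw": 0.06},
    {"hand": -0.45, "x": 0, "y": 0, "z": 0.0003, "yaw": 0.06},
    {"hand": -0.45, "x": 0, "y": 0, "z": 0.0003, "yaw": 0.06},
    {"hand": -0.45, "x": 0, "y": 0, "z": 0.0003, "yaw": 0.06},
    {"hand": -0.45, "x": 0, "y": 0, "z": 0.0003, "yaw": 0.06},
    {"hand": -0.45, "x": 0, "y": 0, "z": 0, "yaw": 0},
  ],
)

```text
clock: 17.7
eef_pos: [507.1, 179.9, 119.0]
eef_rot: [3.14, -0.002, 1.107]
wrist_force: [4.1, 2.1, 3.7]
finger_gap: 26.0
finger_force: 5.0
```

```bash
python3 st.py
```

```text
{'clock': 17.7, 'eef_pos': [507.11, 179.91, 119.01], 'eef_rot': [3.14, -0.0, 1.11], 'wrist_force': [4.06, 2.15, 3.71], 'moment': [0.4, -0.82, 0.14], 'finger_gap': 25.97, 'finger_force': 5.02} 0.74
skirt L,R,bottom px 223.25 272.25 218.5
123 224.0 270.7 213.7
115 224.4 270.9 217.0
109 224.7 271.1 219.5
```

Call:
arm_command(
  targets=[
    {"hand": -0.45, "x": 0, "y": 0, "z": 0.0003, "yaw": 0.06},
    {"hand": -0.45, "x": 0, "y": 0, "z": 0.0003, "yaw": 0.06},
    {"hand": -0.45, "x": 0, "y": 0, "z": 0.0003, "yaw": 0.06},
    {"hand": -0.45, "x": 0, "y": 0, "z": 0.0003, "yaw": 0.06},
    {"hand": -0.45, "x": 0, "y": 0, "z": 0, "yaw": 0},
  ],
)

```text
clock: 18.25
eef_pos: [507.5, 180.0, 118.1]
eef_rot: [3.139, -0.003, 0.869]
wrist_force: [6.3, 2.2, 6.7]
finger_gap: 25.7
finger_force: 7.7
```

```bash
python3 st.py
```

```text
{'clock': 18.25, 'eef_pos': [507.53, 179.95, 118.12], 'eef_rot': [3.14, -0.0, 0.87], 'wrist_force': [6.35, 2.24, 6.69], 'moment': [0.4, -1.21, 0.29], 'finger_gap': 25.67, 'finger_force': 7.7} 0.97
skirt L,R,bottom px 223.0 272.25 219.0
123 224.0 270.7 213.7
115 224.4 270.9 217.0
109 224.7 271.1 219.5
```

Call:
arm_command(
  targets=[
    {"hand": -0.45, "x": 0, "y": 0, "z": 0, "yaw": 0.06},
    {"hand": -0.45, "x": 0, "y": 0, "z": 0, "yaw": 0.06},
    {"hand": -0.45, "x": 0, "y": 0, "z": 0, "yaw": 0.06},
    {"hand": -0.45, "x": 0, "y": 0, "z": 0, "yaw": 0},
  ],
)

```text
clock: 18.7
eef_pos: [507.3, 179.9, 117.8]
eef_rot: [3.14, -0.003, 0.69]
wrist_force: [6.3, 2.3, 2.3]
finger_gap: 26.2
finger_force: 20.4
```

```bash
python3 st.py
```

```text
{'clock': 18.7, 'eef_pos': [507.33, 179.92, 117.8], 'eef_rot': [3.14, -0.0, 0.69], 'wrist_force': [6.3, 2.26, 2.3], 'moment': [0.39, -1.27, 0.79], 'finger_gap': 26.19, 'finger_force': 20.42} 1.15
skirt L,R,bottom px 223.0 272.0 219.25
123 224.0 270.7 213.7
115 224.4 270.9 217.0
109 224.7 271.1 219.5
```

Call:
arm_command(
  targets=[
    {"hand": -0.45, "x": 0, "y": 0, "z": 0, "yaw": 0.05},
    {"hand": -0.45, "x": 0, "y": 0, "z": 0, "yaw": 0.05},
    {"hand": -0.45, "x": 0, "y": 0, "z": 0, "yaw": 0},
  ],
)

```text
clock: 19.05
eef_pos: [507.5, 179.6, 117.8]
eef_rot: [3.139, -0.002, 0.591]
wrist_force: [7.5, -1.4, 4.0]
finger_gap: 27.4
finger_force: 42.5
```

```bash
python3 st.py
```

```text
{'clock': 19.05, 'eef_pos': [507.46, 179.56, 117.81], 'eef_rot': [3.14, -0.0, 0.59], 'wrist_force': [7.52, -1.41, 4.01], 'moment': [-0.24, -1.46, 1.62], 'finger_gap': 27.41, 'finger_force': 42.52} 1.25
skirt L,R,bottom px 223.0 272.0 219.25
123 224.0 270.7 213.7
115 224.4 270.9 217.0
109 224.7 271.1 219.5
```

The stop is felt (1.6 N m). To make sure, I grip the bar squarely and test whether it turns any further.

Call:
arm_command(
  targets=[
    {"hand": -0.4, "x": 0, "y": 0, "z": 0, "yaw": -0.12},
    {"hand": -0.4, "x": 0, "y": 0, "z": 0, "yaw": -0.12},
    {"hand": -0.4, "x": 0, "y": 0, "z": 0, "yaw": -0.12},
    {"hand": -1, "x": 0, "y": 0, "z": 0, "yaw": 0},
    {"hand": -1, "x": 0, "y": 0, "z": 0, "yaw": 0},
    {"hand": -1, "x": 0, "y": 0, "z": 0, "yaw": 0},
  ],
  newtons=15,
)

```text
clock: 19.7
eef_pos: [506.7, 179.1, 117.0]
eef_rot: [3.141, 0.0, 0.947]
wrist_force: [3.5, -3.3, -0.1]
finger_gap: 21.6
finger_force: 14.8
```

```bash
python3 st.py
```

```text
{'clock': 19.7, 'eef_pos': [506.65, 179.14, 117.01], 'eef_rot': [3.14, 0.0, 0.95], 'wrist_force': [3.47, -3.28, -0.13], 'moment': [-0.72, -0.79, 0.22], 'finger_gap': 21.65, 'finger_force': 14.77} 0.9
skirt L,R,bottom px 222.5 271.75 219.5
123 224.0 270.7 213.7
115 224.4 270.9 217.0
109 224.7 271.1 219.5
```

Call:
arm_command(
  targets=[
    {"hand": -1, "x": 0, "y": 0, "z": 0, "yaw": 0.04},
    {"hand": -1, "x": 0, "y": 0, "z": 0, "yaw": 0.04},
    {"hand": -1, "x": 0, "y": 0, "z": 0, "yaw": 0},
  ],
  newtons=30,
)

```text
clock: 20.05
eef_pos: [506.9, 178.7, 117.1]
eef_rot: [3.139, 0.001, 0.866]
wrist_force: [4.9, -6.1, 0.5]
finger_gap: 22.2
finger_force: 34.2
```

```bash
python3 st.py
```

```text
{'clock': 20.05, 'eef_pos': [506.9, 178.7, 117.15], 'eef_rot': [3.14, 0.0, 0.87], 'wrist_force': [4.87, -6.11, 0.52], 'moment': [-1.4, -1.06, 1.0], 'finger_gap': 22.15, 'finger_force': 34.17} 0.98
skirt L,R,bottom px 222.75 271.75 219.5
123 224.0 270.7 213.7
115 224.4 270.9 217.0
109 224.7 271.1 219.5
```

The torque rises at once and the bar does not follow, so the lid is home. Releasing and lifting clear.

Call:
arm_command(
  targets=[
    {"hand": 0, "x": 0, "y": 0, "z": 0, "yaw": -0.08},
    {"hand": 0, "x": 0, "y": 0, "z": 0, "yaw": 0},
    {"hand": 0, "x": 0, "y": 0, "z": 0, "yaw": 0},
    {"hand": 0, "x": 0, "y": 0, "z": -0.02, "yaw": 0},
    {"hand": 0, "x": 0, "y": 0, "z": -0.03, "yaw": 0},
    {"hand": 0, "x": 0, "y": 0, "z": -0.03, "yaw": 0},
    {"hand": 0, "x": 0, "y": 0, "z": -0.01, "yaw": 0},
    {"hand": 0, "x": 0, "y": 0, "z": 0, "yaw": 0},
  ],
)

```text
clock: 20.9
eef_pos: [506.6, 179.8, 207.8]
eef_rot: [3.14, -0.001, 0.948]
wrist_force: [0.4, 0.2, -0.0]
finger_gap: 47.0
finger_force: 0.0
```

```bash
python3 st.py; python3 - <<'E'
from h import *
im=camera("scene");cv2.imwrite("pics/s6.png",up(im)[140*S:270*S,180*S:360*S,::-1])
E
```

```text
{'clock': 20.9, 'eef_pos': [506.65, 179.81, 207.79], 'eef_rot': [3.14, -0.0, 0.95], 'wrist_force': [0.42, 0.19, -0.04], 'moment': [-0.03, 0.01, -0.01], 'finger_gap': 46.95, 'finger_force': 0.0} 0.9
skirt L,R,bottom px 222.75 271.75 219.5
123 224.0 270.7 213.7
115 224.4 270.9 217.0
109 224.7 271.1 219.5
```

View pics/s6.png

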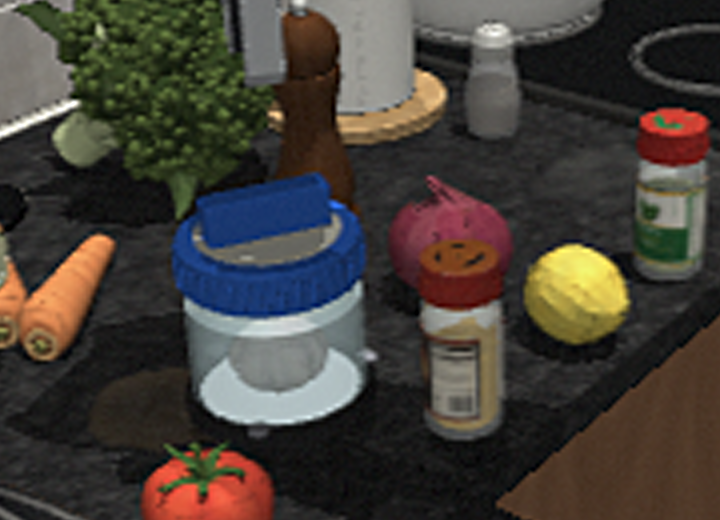

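The lid sits level and low at crop (270,255) with the garlic inside at (280,360), and the bystanders are undisturbed. The skirt bottom moved 217.0→219.5 px, which is the 6 mm from 115 to 109 mm.

```bash
python3 -c "
from cell import manip
print(manip.sign_off())"
```

```text
the job is handed in; nothing more can be done
None
```

The garlic is in the jar and the blue lid is screwed down to its stop, at about 109–110 mm by my camera measurement; the bystanders look undisturbed, and I handed the job in at about 21 s (no verdict was returned).

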